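# Hold the dusting stencil over a row of shortbreads

## Robot

A 6-joint arm with a two-finger parallel gripper is mounted at the origin on a cart in front of the work surface, level with it; the furniture and walls round the work are solid. World frame = base frame: x ahead of the robot, y to its left, z up, the work surface at z = 0. Lengths are in m, angles in rad, forces in N, time in s.
With the tool pointing down it reaches from about 0.375 to 0.9 m from the base axis. Payload 3.1 kg.
Tool frame: the origin (TCP) lies between the finger pads; the fingertips stand 11 mm ahead of it and the grasp point (between the pads) lies 8 mm behind it; z points along the fingers, y is the line along which they close (so a half turn about z gives the same grasp; the last joint's range is limited). The gripper opens to 87 mm and grips with 3 to 60 N. Pads are 19 mm wide; open, the fingers measure 117 mm over their backs; the gripper's body (75 mm by 190 mm) begins 51 mm behind the grasp point.
Start: joints at [-1.29, 0.527, 1.433, -0, 1.181, -0.178], TCP at [0.277, -0.56, 0.234] pointing down, gripper open.
Joint ranges: [-3.08, 3.08], [-0.75, 2.2], [0.22, 2.44], [-1.43, 4.57], [0, 2.65], [-2.85, 2.85]. Speed limits (rad/s): [2.79, 2.79, 3.14, 3.14, 3.14, 3.14].

## Interface

Orientations are given as a unit quaternion [x, y, z, w].
In Python, from rig import get_obs, camera, hand_in gives the robot as it stands.
- The arm moves only by the shell command python3 -m pendant 'ROWS' [FORCE]. ROWS is JSON, a list that holds one entry, the list of rows, each a list of 7 numbers: the shift along the tool's x, y, z in m, then the turn, a rotation vector about the tool's x, y, z in degrees, then the opening, from 0 (shut) to 1 (fully open). In form: [[[x, y, z, ax, ay, az, fingers], ...]]. A call has exactly 5 rows; each row shifts and turns the commanded pose from where the row before left it, along the tool's axes as they then stand; what a row does not reach is not made up. A row lasts 1/8 s, in which the tool goes at most 62.5 mm and 10.7 degrees, less where a joint would pass 70% of its speed; a pose out of reach is approached as far as the arm can. A call with a gripper value outside its range is refused whole. The fingers move at their own pace and stop on an object; FORCE is the grip in N (left out, the last holds). Time passes only in rows, so rows that do not move let the fingers close, or fill a call up. It gives the time, the measured TCP pose, the force, the opening and the grip force at its end, in the units of the state.
- get_obs(): the state, without advancing time (a new reading comes with each control period).
- camera(name): name is "scene" or "top" or "wrist"; returns a dict with "img" (400x640x3 uint8, red, green, blue), "intrinsics" (3x3 intrinsics, pixels), "R" (3x3) and "t" (3): a world point X has camera coordinates R X + t; the wrist camera has in their place "T_tool_cam" (4x4, takes a point from camera to tool coordinates, whose origin is the TCP and whose axes are the flange's). Camera axes: x right, y down, z forward; pixel columns grow to the right and rows downward; lengths in m; the calibration is good to about 2 mm. A picture is of the moment at which its call begins: read the wrist's pose just before it. There is no depth.
- hand_in(): hands the job in; it is judged then, once.
The state is a dict: "time": time; "q": joint angles; "joint_velocities": joint speeds; "joint_torque": joint torques, N m; "position": TCP position; "tool_rot": TCP orientation; "ft_force": force on the tool from outside, world axes, zero at the start; "moment": the same for the moment, N m; "grip_width": finger opening in m; "grip_force": force on a finger pad.
Only numpy, scipy, OpenCV 4.12 (cv2) and the standard library are available. Lean on these libraries where they do the work, as an engineer would, in place of code of your own. Each camera call takes 0.05 s, during which the arm holds its last target. There are 200 camera calls.

## Task

I want to dust these shortbreads with sugar through the stencil: nudge the three biscuits on the wooden board into one straight row in their present order, side by side with their long sides parallel, spaced like the three windows of the steel stencil. Then pick the stencil up by its wooden grip, carry it over the jars and the jug that stand between, leaving those in their places, and bring it level over the row, a biscuit centred squarely under every window, about 1 cm above the biscuits and never pressing on them. Do not put it down: finish while holding it still there, ready for dusting.

Things in the scene. Friction and masses are not known exactly. Their poses are not given: they have to be found in the camera images.
- board: wooden chopping board, fixed, 220 (its x) x 340 (its y) x 20 mm; origin at the centre of its underside, its top is 20 mm above the worktop. The three biscuits lie on it in a ragged line along its y.
- biscuit_a: shortbread biscuit, golden, scalloped edge, 62 (its x) x 42 (its y) x 12 mm thick, 35 g, loose, lying flat on the board; all three are alike. Origin: centre of the underside, z up. At the start the one at the board's +y (left) end.
- biscuit_b: shortbread biscuit, golden, scalloped edge, 62 (its x) x 42 (its y) x 12 mm thick, 35 g, loose, lying flat on the board; all three are alike. Origin: centre of the underside, z up. At the start the middle one.
- biscuit_c: shortbread biscuit, golden, scalloped edge, 62 (its x) x 42 (its y) x 12 mm thick, 35 g, loose, lying flat on the board; all three are alike. Origin: centre of the underside, z up. At the start the one at the board's -y (right) end.
- stencil: dusting stencil, loose, 200 g: a flat dark steel plate 84 (its x) x 190 (its y) x 3 mm with three latticed windows, each 48 (x) x 28 (y) mm, centred at y = -60, 0, +60 mm, x = 0, each 7 mm inside a biscuit's outline all round. Origin: centre of the plate's underside, z up. It lies flat on the worktop right of the jars, about a quarter turn from the board. Either way round suits the row.
- stencil_grip (a point): middle of the stencil's upright wooden grip, at x = -36, y = 0, z = 30 mm of the stencil: a bar 12 mm thick (along the stencil's x) and 74 mm long (along its y), standing on the plate's long edge, its flat sides from 10 to 46 mm above the plate's underside. Pinch it from above across its 12 mm.
- jam_jar: closed glass jar with a dark lid, 78 mm across, 97 mm tall, 0.4 kg; stands loose between the board and the stencil. Origin: centre of the underside.
- honey_jar: closed glass jar with a pale grey lid, 71 mm across, 82 mm tall, 0.35 kg; stands loose between the board and the stencil. Origin: centre of the underside.
- cream_jug: small white jug, 67 x 103 x 85 mm tall, handle towards its -y, 0.16 kg; stands loose between the board and the stencil. Behind jug and jars stands a fixed toaster 192 mm tall, the tallest thing near the way. Origin: centre of the underside of its bounding box.
There are look-alikes about, which are no part of the job. What is shaped like the jam_jar but orange is not meant.

How it is judged:
By the outcome, as a careful person would: the job done as asked, in the order asked, and still so for the second after the job is handed in, while the arm keeps its last pose, push and grip.
It also fails if it takes over 67 s, if anything falls off the work surface, if the arm or the gripper's body presses on something with over 40 N, if the wrist force passes 120 N, or if a joint passes its speed limit or range.

## Working session

There is one attempt and no reset: what is moved stays moved. The work goes in short steps, Python scripts to look and compute and a shell command to move; the robot and the scene stay as the last step left them, time stands still between calls to the robot, and variables do not carry over. Pictures are saved under pics/ and viewed, at most 10 in all, crops included, and the job is handed in when it is done.

```bash
mkdir -p pics; ls
python3 - <<'E'
from rig import get_obs,camera
import cv2,json
o=get_obs();print({k:(v if not hasattr(v,'tolist') else v.tolist()) for k,v in o.items()})
for n in("scene","top"):
    c=camera(n);cv2.imwrite(f'pics/{n}0.png',c['img'][:,:,::-1]);print(n,c['intrinsics'],c['R'],c['t'])
print(camera("wrist")['T_tool_cam'])
E
```

```text
pics
{'time': 0.0, 'q': [-1.289489075688378, 0.528467410416555, 1.4338793786970947, -2.6873129400574344e-06, 1.1814095577774015, -0.17849265091738625], 'joint_velocities': [0.0012803699734373639, 0.0004865061409511213, 0.0005082359981545669, 0.0003811762722205008, 0.00021013655659547043, 6.564357738806007e-05], 'joint_torque': [0.000181192735908553, -44.00419235229492, -17.659785747528076, 0.06335210055112839, 0.058522793697193265, -0.00016505120129295392], 'position': [0.2771873390307485, -0.5593882970279964, 0.2325781447489659], 'tool_rot': [0.973688512709256, 0.2278804726710343, -5.683119124269873e-05, -0.0010803534044136944], 'ft_force': [-0.28568565961297493, 0.4343702451409324, 0.258658783143307], 'moment': [0.005525995080836574, 0.02469350610890943, -0.03881084766983616], 'grip_force': 0.0, 'grip_width': 0.08691194640536558}
scene [[512.26932858   0.         320.93709434]
 [  0.         512.26932858 202.79673634]
 [  0.           0.           1.        ]] [[-0.90159423 -0.43229261 -0.0158411 ]
 [-0.264234    0.57934453 -0.7710644 ]
 [ 0.3425029  -0.69100146 -0.63656009]] [0.46175108 0.17182927 1.13876334]
top [[519.53732472   0.         316.26021015]
 [  0.         519.53732472 201.65862764]
 [  0.           0.           1.        ]] [[ 0.02463861 -0.99968899  0.00385407]
 [-0.99580475 -0.02488236 -0.08805543]
 [ 0.08812394 -0.00166834 -0.99610812]] [-0.03855935  0.49105538  1.57640561]
[[ 2.19740147e-04 -9.70274379e-01 -2.42007400e-01  6.60097102e-02]
 [ 9.99999604e-01  4.49029549e-06  8.89986181e-04  2.95643941e-04]
 [-8.62444104e-04 -2.42007499e-01  9.70273996e-01 -1.51408419e-01]
 [ 0.00000000e+00  0.00000000e+00  0.00000000e+00  1.00000000e+00]]
```

View pics/scene0.png

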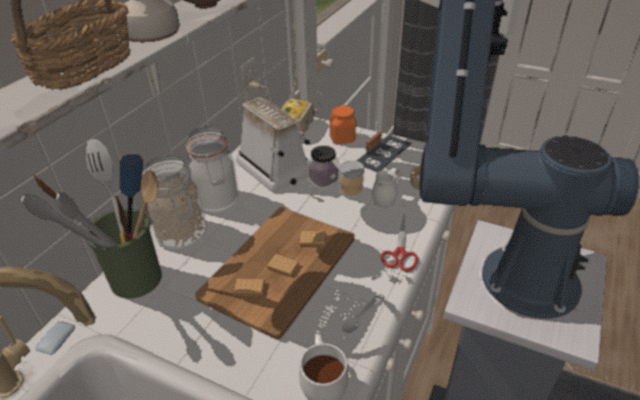

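View pics/top0.png

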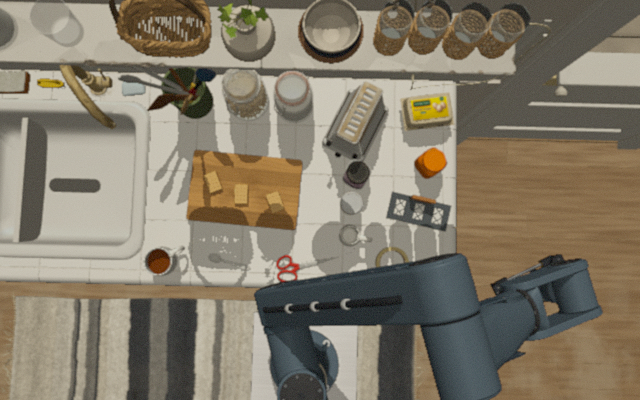

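```bash
cat > h.py <<'E'
import numpy as np,cv2
from scipy.spatial.transform import Rotation as Rn
from rig import get_obs,camera
def cam(n):
    o=get_obs();c=camera(n)
    if n=='wrist':
        T=np.eye(4);T[:3,:3]=Rn.from_quat(o['tool_rot']).as_matrix();T[:3,3]=o['position']
        M=np.linalg.inv(T@np.array(c['T_tool_cam']));c['R'],c['t']=M[:3,:3],M[:3,3]
    return c
def pix(c,u,v,z):
    C=-c['R'].T@c['t'];d=c['R'].T@np.linalg.inv(c['intrinsics'])@[u,v,1.]
    return C+d*(z-C[2])/d[2]
def proj(c,X):
    p=c['intrinsics']@(c['R']@np.asarray(X)+c['t']);return p[:2]/p[2]
def st():
    o=get_obs();R=Rn.from_quat(o['tool_rot'])
    print('t',round(o['time'],2),'p',np.round(o['position'],4),'yawY',np.round(R.as_matrix()[:,1],4),'z',np.round(R.as_matrix()[:,2],4),'F',np.round(o['ft_force'],1),'w',round(o['grip_width'],4),'q',np.round(o['q'],2))
E
python3 - <<'E'
from h import *
st()
c=cam('top')
for n,u,v,z in[('a',212,182,.032),('b',241,195,.032),('c',275,202,.032),('bTL',195,151,.02),('bTR',302,159,.02),('bBR',296,228,.02),('bBL',188,220,.02),('sten',418,211,0),('sTL',392,193,0),('sTR',449,203,0),('grip',423,200,.046),('jam',357,172,.097),('honey',350,200,.08),('jug',349,234,.085),('toast',352,155,.19)]:
    print(n,np.round(pix(c,u,v,z),3))
i=c['img'][:,:,::-1]
a=cv2.resize(i[145:235,183:308],None,fx=4,fy=4,interpolation=3);b=cv2.resize(i[185:235,380:456],None,fx=4,fy=4,interpolation=3)
m=np.zeros((370,810,3),np.uint8);m[:360,:500]=a;m[:200,505:505+b.shape[1]]=b;cv2.imwrite('pics/crop.png',m[:,:800])
E
```

```text
t 0.15 p [ 0.2772 -0.5596  0.2328] yawY [ 0.4438 -0.8961 -0.0016] z [-5.0e-04  1.6e-03 -1.0e+00] F [ 0.   0.1 -0.3] w 0.0867 q [-1.29  0.53  1.43 -0.    1.18 -0.18]
a [0.543 0.295 0.032]
b [0.506 0.204 0.032]
c [0.487 0.1   0.032]
bTL [0.64  0.354 0.02 ]
bTR [0.624 0.021 0.02 ]
bBR [0.409 0.034 0.02 ]
bBL [0.426 0.365 0.02 ]
sten [ 0.472 -0.344  0.   ]
sTL [ 0.527 -0.262  0.   ]
sTR [ 0.5   -0.441  0.   ]
grip [ 0.503 -0.35   0.046]
jam [ 0.576 -0.144  0.097]
honey [ 0.494 -0.126  0.08 ]
jug [ 0.393 -0.125  0.085]
toast [ 0.609 -0.122  0.19 ]
```

View pics/crop.png

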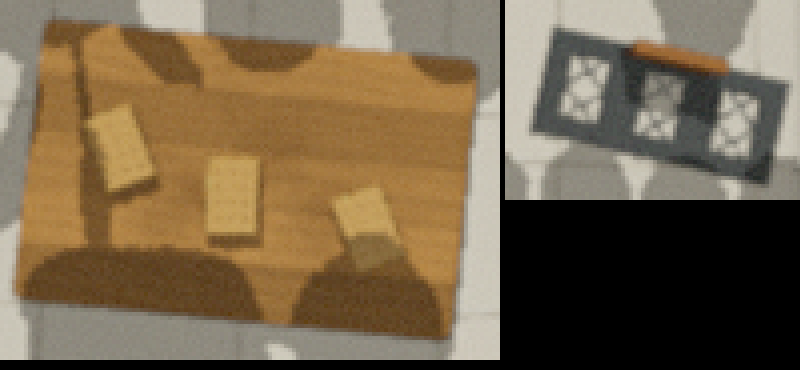

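```bash
cat >> h.py <<'E'
def plan(p,yaw,n,f,start=None):
    "rows to reach p with the tool's y axis at yaw (deg); start=(p,yaw) of the last target"
    o=get_obs();p=np.array(p,float)
    if start: p0,y0=np.array(start[0],float),start[1]
    else:
        p0=np.array(o['position']);Y=Rn.from_quat(o['tool_rot']).as_matrix()[:,1];y0=np.degrees(np.arctan2(Y[1],Y[0]))
    d=(p-p0)/n;dy=(yaw-y0)/n;print('dist/row',np.round(np.linalg.norm(d),4),'turn/row',round(dy,2))
    R=[]
    for k in range(n):
        a=np.radians(y0+k*dy);Y=np.array([np.cos(a),np.sin(a),0]);X=np.array([-Y[1],Y[0],0])
        R.append([round(float(v),4) for v in(d@X,d@Y,-d[2])]+[0,0,round(-dy,2),f])
    for k in range(0,n,5):print(R[k:k+5])
E
python3 -c "
from h import *
plan([.47,-.36,.29],-8,10,1)"
```

```text
dist/row 0.0283 turn/row 5.57
[[0.0261, -0.0093, -0.0057, 0, 0, np.float64(-5.57), 1], [0.0269, -0.0068, -0.0057, 0, 0, np.float64(-5.57), 1], [0.0274, -0.0041, -0.0057, 0, 0, np.float64(-5.57), 1], [0.0277, -0.0014, -0.0057, 0, 0, np.float64(-5.57), 1], [0.0277, 0.0013, -0.0057, 0, 0, np.float64(-5.57), 1]]
[[0.0275, 0.0039, -0.0057, 0, 0, np.float64(-5.57), 1], [0.027, 0.0066, -0.0057, 0, 0, np.float64(-5.57), 1], [0.0262, 0.0092, -0.0057, 0, 0, np.float64(-5.57), 1], [0.0252, 0.0117, -0.0057, 0, 0, np.float64(-5.57), 1], [0.0239, 0.0141, -0.0057, 0, 0, np.float64(-5.57), 1]]
```

```bash
sed -i 's/round(-dy,2),f\]/float(round(-dy,2)),f]/' h.py
python3 -m pendant '[[[0.026,-0.009,-0.0057,0,0,-5.6,1],[0.027,-0.007,-0.0057,0,0,-5.6,1],[0.0275,-0.004,-0.0057,0,0,-5.6,1],[0.0275,-0.0015,-0.0057,0,0,-5.6,1],[0.0275,0.0015,-0.0057,0,0,-5.6,1]]]'
python3 -m pendant '[[[0.0275,0.004,-0.0057,0,0,-5.6,1],[0.027,0.0065,-0.0057,0,0,-5.6,1],[0.026,0.009,-0.0057,0,0,-5.6,1],[0.025,0.0115,-0.0057,0,0,-5.6,1],[0.024,0.014,-0.0057,0,0,-5.6,1]]]'
python3 - <<'E'
from h import *
import pickle
st();c=cam('wrist');print(c['intrinsics'][0]);cv2.imwrite('pics/w1.png',c['img'][:,:,::-1]);pickle.dump(c,open('w1.pkl','wb'))
plan([.50,.19,.29],-3,10,1)
E
```

```text
time: 0.82
position: [0.374, -0.4599, 0.262]
tool_rot: [0.889, 0.458, 0.0, -0.0]
ft_force: [0.8, 0.2, -0.4]
grip_width: 0.087
grip_force: 0.0
time: 1.45
position: [0.4695, -0.3597, 0.2905]
tool_rot: [0.752, 0.66, 0.0, -0.0]
ft_force: [0.5, -0.4, -0.7]
grip_width: 0.0871
grip_force: 0.0
t 1.45 p [ 0.4695 -0.3597  0.2905] yawY [ 9.915e-01 -1.300e-01 -3.000e-04] z [-3.e-04  4.e-04 -1.e+00] F [ 0.5 -0.4 -0.7] w 0.0871 q [-0.84  0.42  1.45  0.    1.27 -0.71]
[311.00932117   0.         317.15355816]
dist/row 0.0548 turn/row 0.42
[[0.0546, -0.0041, 0.0001, 0, 0, -0.42, 1], [0.0547, -0.0037, 0.0001, 0, 0, -0.42, 1], [0.0547, -0.0033, 0.0001, 0, 0, -0.42, 1], [0.0547, -0.0029, 0.0001, 0, 0, -0.42, 1], [0.0547, -0.0025, 0.0001, 0, 0, -0.42, 1]]
[[0.0548, -0.0021, 0.0001, 0, 0, -0.42, 1], [0.0548, -0.0017, 0.0001, 0, 0, -0.42, 1], [0.0548, -0.0013, 0.0001, 0, 0, -0.42, 1], [0.0548, -0.0009, 0.0001, 0, 0, -0.42, 1], [0.0548, -0.0005, 0.0001, 0, 0, -0.42, 1]]
```

View pics/w1.png

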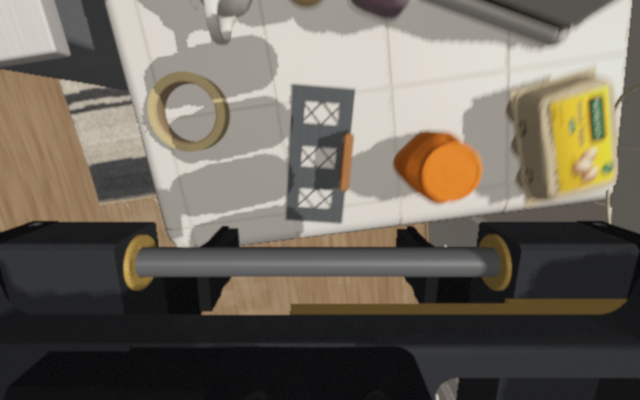

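```bash
python3 -m pendant '[[[0.049,-0.004,0,0,0,-0.4,1],[0.049,-0.004,0,0,0,-0.4,1],[0.049,-0.003,0,0,0,-0.4,1],[0.049,-0.003,0,0,0,-0.4,1],[0.049,-0.003,0,0,0,-0.4,1]]]' >/dev/null
python3 -m pendant '[[[0.049,-0.002,0,0,0,-0.4,1],[0.049,-0.002,0,0,0,-0.5,1],[0.049,-0.002,0,0,0,-0.5,1],[0.049,-0.001,0,0,0,-0.5,1],[0.049,-0.001,0,0,0,-0.5,1]]]'
python3 - <<'E'
from h import *
import pickle
st();c=cam('wrist');pickle.dump(c,open('w2.pkl','wb'))
i=c['img'][:,:,::-1];cw=pickle.load(open('w1.pkl','rb'))['img'][:,:,::-1]
m=np.zeros((600,800,3),np.uint8);a=cv2.resize(i[0:225,190:460],None,fx=2.2,fy=2.6,interpolation=3);a=cv2.resize(i[0:220,230:430],(546,600),interpolation=3)
m[:600,:546]=a;b=cv2.resize(cw[75:235,275:370],(249,419),interpolation=3);m[:419,551:]=b
cv2.imwrite('pics/w2c.png',m);print(a.shape)
E
```

```text
time: 2.75
position: [0.4936, 0.1309, 0.2905]
tool_rot: [0.727, 0.687, 0.0, 0.0]
ft_force: [1.3, -0.1, 0.1]
grip_width: 0.087
grip_force: 0.0
t 2.75 p [0.4936 0.1309 0.2905] yawY [ 9.984e-01 -5.720e-02  3.000e-04] z [ 3.e-04 -2.e-04 -1.e+00] F [ 1.3 -0.1  0.1] w 0.087 q [ 0.04  0.3   1.64 -0.    1.19  0.1 ]
(600, 546, 3)
```

View pics/w2c.png

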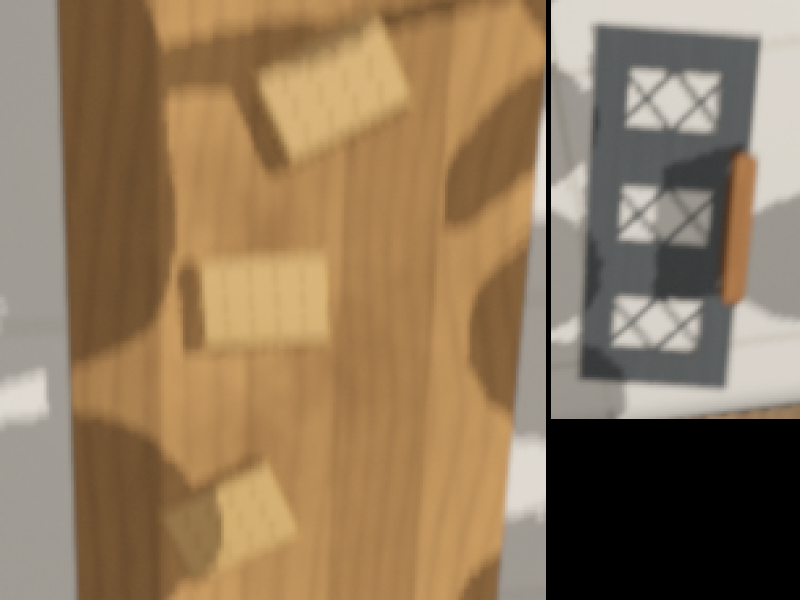

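Run:
```python
from h import *
import pickle
c=pickle.load(open('w2.pkl','rb'))
for n,P in dict(a=[(258,75),(381,20),(410,102),(290,165)],b=[(201,258),(326,252),(329,344),(207,349)],c=[(163,513),(266,465),(298,533),(195,578)]).items():
    Q=np.array([pix(c,230+u/2.73,v/2.727,.032)[:2] for u,v in P]);l=Q[1]-Q[0]+Q[2]-Q[3]
    print(n,np.round(Q.mean(0),4),'yaw',np.round(np.degrees(np.arctan2(l[1],l[0])),1),'sides',np.round([np.linalg.norm(Q[k]-Q[k-1]) for k in range(4)],3))
E0=[pix(c,230+u/2.73,v/2.727,.02)[:2] for u,v in((60,100),(76,590),(540,160),(500,560))]
print('board edges',np.round(E0,4))
c=pickle.load(open('w1.pkl','rb'))
f=lambda u,v,z:pix(c,275+(u-551)/2.621,75+v/2.619,z)[:2]
Q=np.array([f(u,v,.003) for u,v in((597,25),(760,38),(727,386),(580,378))]);print('st',np.round(Q.mean(0),4),'sides',np.round([np.linalg.norm(Q[k]-Q[k-1]) for k in range(4)],3))
l=Q[0]-Q[3]+Q[1]-Q[2];print('yaw of y',np.degrees(np.arctan2(l[1],l[0]))-90)
W=np.array([f(u,v,.003) for u,v in((675,100),(666,215),(656,322))]);print('win',np.round(W,4))
print('grip top',np.round([f(747,155,.046),f(731,303,.046)],4))
```

```text
a [0.5462 0.2971] yaw 20.9 sides [0.039 0.057 0.035 0.058]
b [0.5118 0.2101] yaw -0.8 sides [0.041 0.057 0.041 0.057]
c [0.4891 0.1059] yaw 21.5 sides [0.037 0.056 0.038 0.056]
board edges [[0.4235 0.3034]
 [0.4068 0.0721]
 [0.6413 0.2659]
 [0.6263 0.0757]]
st [ 0.4746 -0.3423] sides [0.188 0.083 0.187 0.083]
yaw of y -11.492495573709007
win [[ 0.4872 -0.2835]
 [ 0.4749 -0.3419]
 [ 0.4618 -0.3998]]
grip top [[ 0.5171 -0.3141]
 [ 0.5017 -0.3847]]
```

Run:
```python
from h import *
plan([.512,.208,.13],-3.5,5,1)
```

```text
dist/row 0.0354 turn/row -0.08
[[0.0145, 0.003, 0.0321, 0, 0, 0.08, 1], [0.0145, 0.003, 0.0321, 0, 0, 0.08, 1], [0.0145, 0.0029, 0.0321, 0, 0, 0.08, 1], [0.0145, 0.0029, 0.0321, 0, 0, 0.08, 1], [0.0145, 0.0029, 0.0321, 0, 0, 0.08, 1]]
```

```bash
python3 -m pendant '[[[0.0145,0.003,0.0321,0,0,0.08,1],[0.0145,0.003,0.0321,0,0,0.08,1],[0.0145,0.003,0.0321,0,0,0.08,1],[0.0145,0.003,0.0321,0,0,0.08,1],[0.0145,0.003,0.0321,0,0,0.08,1]]]' >/dev/null
python3 -m pendant '[[[0,0,0.025,0,0,0,1],[0,0,0.025,0,0,0,1],[0,0,0.023,0,0,0,1],[0,0,0.015,0,0,0,1],[0,0,0.008,0,0,0,1]]]' 6
python3 -m pendant '[[[0,0,0,0,0,0,0.5],[0,0,0,0,0,0,0.5],[0,0,0,0,0,0,0.5],[0,0,0,0,0,0,0.5],[0,0,0,0,0,0,0.5]]]' 6
python3 -c "
from h import *
st()"
```

```text
time: 4.05
position: [0.5129, 0.2008, 0.0333]
tool_rot: [0.729, 0.684, -0.0, -0.0]
ft_force: [0.1, -0.3, 0.9]
grip_width: 0.087
grip_force: 0.0
time: 4.68
position: [0.5133, 0.2011, 0.0347]
tool_rot: [0.729, 0.684, 0.0, 0.0]
ft_force: [-0.6, 0.1, 4.7]
grip_width: 0.063
grip_force: 5.9
t 4.67 p [0.5133 0.2011 0.0347] yawY [ 0.998  -0.0638  0.0011] z [ 1.1e-03  2.0e-04 -1.0e+00] F [-0.6  0.1  4.7] w 0.063 q [0.17 0.74 1.76 0.   0.65 0.23]
```

```bash
python3 -m pendant '[[[0,0,-0.003,0,0,0,1],[0,0,0,0,0,0,1],[0,0,0,0,0,0,1],[0,0,-0.03,0,0,0,1],[0,0,-0.03,0,0,0,1]]]' 
python3 -c "
from h import *
st()
plan([.546,.297,.09],20.9,5,1,([.5125,.2011,.096],-3.66))"
```

```text
time: 5.3
position: [0.5124, 0.2009, 0.0971]
tool_rot: [0.729, 0.684, -0.001, -0.0]
ft_force: [0.0, -0.2, 0.4]
grip_width: 0.0863
grip_force: 0.0
t 5.3 p [0.5124 0.2009 0.0971] yawY [ 0.998  -0.0638 -0.0017] z [-1.8e-03 -3.0e-04 -1.0e+00] F [ 0.  -0.2  0.4] w 0.0863 q [ 0.17  0.63  1.73 -0.    0.78  0.23]
dist/row 0.0204 turn/row 4.91
[[0.0196, 0.0055, 0.0012, 0, 0, -4.91, 1], [0.019, 0.0071, 0.0012, 0, 0, -4.91, 1], [0.0183, 0.0087, 0.0012, 0, 0, -4.91, 1], [0.0175, 0.0103, 0.0012, 0, 0, -4.91, 1], [0.0166, 0.0117, 0.0012, 0, 0, -4.91, 1]]
```

```bash
python3 -m pendant '[[[0.0196,0.0055,0.001,0,0,-4.9,1],[0.019,0.007,0.001,0,0,-4.9,1],[0.0183,0.0087,0.001,0,0,-4.9,1],[0.0175,0.0103,0.001,0,0,-4.9,1],[0.0166,0.0117,0.001,0,0,-4.9,1]]]' >/dev/null
python3 -m pendant '[[[0,0,0.02,0,0,0,1],[0,0,0.018,0,0,0,1],[0,0,0.012,0,0,0,1],[0,0,0.005,0,0,0,1],[0,0,0,0,0,0,0.5]]]' 6
python3 -m pendant '[[[0,0,0,0,0,0,0.5],[0,0,0,0,0,0,0.5],[0,0,0,0,0,0,0.5],[0,0,0,0,0,0,0.5],[0,0,0,0,0,0,0.5]]]' 6
python3 -c "
from h import *
st()"
```

```text
time: 6.55
position: [0.5463, 0.2966, 0.0367]
tool_rot: [0.568, 0.823, -0.0, -0.0]
ft_force: [0.5, -0.8, 1.3]
grip_width: 0.0824
grip_force: 0.0
time: 7.18
position: [0.5467, 0.2969, 0.0376]
tool_rot: [0.568, 0.823, 0.0, 0.0]
ft_force: [-0.8, -1.1, 5.2]
grip_width: 0.0623
grip_force: 6.0
t 7.17 p [0.5467 0.2969 0.0376] yawY [9.346e-01 3.558e-01 8.000e-04] z [ 8.e-04  2.e-04 -1.e+00] F [-0.8 -1.1  5.2] w 0.0623 q [ 0.32  0.79  1.57 -0.    0.78 -0.05]
```

```bash
python3 -c "
from h import *
plan([.5177,.270,.0376],-3.66,5,.5)"
```

```text
dist/row 0.0079 turn/row -4.9
[[-0.003, -0.0073, 0.0, 0, 0, 4.9, 0.5], [-0.0036, -0.0071, 0.0, 0, 0, 4.9, 0.5], [-0.0042, -0.0067, 0.0, 0, 0, 4.9, 0.5], [-0.0047, -0.0063, 0.0, 0, 0, 4.9, 0.5], [-0.0053, -0.0059, 0.0, 0, 0, 4.9, 0.5]]
```

```bash
python3 -m pendant '[[[-0.003,-0.0073,0,0,0,4.9,0.5],[-0.0036,-0.0071,0,0,0,4.9,0.5],[-0.0042,-0.0067,0,0,0,4.9,0.5],[-0.0047,-0.0063,0,0,0,4.9,0.5],[-0.0053,-0.0059,0,0,0,4.9,0.5]]]'
python3 -c "
from h import *
st()"
python3 -m pendant '[[[0,0,0,0,0,0,0.5],[0,0,0,0,0,0,0.5],[0,0,0,0,0,0,0.5],[0,0,0,0,0,0,1],[0,0,0,0,0,0,1]]]'
python3 -m pendant '[[[0,0,0,0,0,0,1],[0,0,-0.025,0,0,0,1],[0,0,-0.025,0,0,0,1],[0,0,0,0,0,0,1],[0,0,0,0,0,0,1]]]'
python3 -c "
from h import *
st()
plan([.489,.106,.09],21.5,5,1)"
```

```text
time: 7.8
position: [0.519, 0.2702, 0.0377]
tool_rot: [0.73, 0.683, 0.002, 0.001]
ft_force: [1.4, 0.5, 2.7]
grip_width: 0.0623
grip_force: 6.0
t 7.8 p [0.519  0.2702 0.0377] yawY [ 0.9978 -0.0668  0.0037] z [ 0.0038  0.0013 -1.    ] F [1.4 0.5 2.7] w 0.0623 q [0.29 0.75 1.67 0.   0.71 0.36]
time: 8.43
position: [0.5171, 0.27, 0.0366]
tool_rot: [0.729, 0.684, -0.0, -0.0]
ft_force: [-1.2, -0.1, 0.1]
grip_width: 0.075
grip_force: 0.0
time: 9.05
position: [0.5169, 0.2697, 0.0864]
tool_rot: [0.729, 0.684, -0.001, -0.0]
ft_force: [-0.3, -0.0, -0.0]
grip_width: 0.0868
grip_force: 0.0
t 9.05 p [0.5169 0.2697 0.0864] yawY [ 0.998  -0.0636 -0.0011] z [-1.2e-03 -3.0e-04 -1.0e+00] F [-0.3 -0.  -0. ] w 0.0868 q [0.29 0.67 1.66 0.   0.81 0.35]
dist/row 0.0332 turn/row 5.03
[[-0.033, -0.0035, -0.0007, 0, 0, -5.03, 1], [-0.0326, -0.0064, -0.0007, 0, 0, -5.03, 1], [-0.0319, -0.0092, -0.0007, 0, 0, -5.03, 1], [-0.031, -0.012, -0.0007, 0, 0, -5.03, 1], [-0.0298, -0.0146, -0.0007, 0, 0, -5.03, 1]]
```

```bash
python3 -m pendant '[[[-0.033,-0.0035,0,0,0,-5,1],[-0.0326,-0.0064,0,0,0,-5,1],[-0.0319,-0.0092,0,0,0,-5,1],[-0.031,-0.012,0,0,0,-5,1],[-0.0298,-0.0146,0,0,0,-5,1]]]' >/dev/null
python3 -m pendant '[[[0,0,0.018,0,0,0,1],[0,0,0.016,0,0,0,1],[0,0,0.011,0,0,0,1],[0,0,0.004,0,0,0,1],[0,0,0,0,0,0,0.5]]]' 6 >/dev/null
python3 -m pendant '[[[0,0,0,0,0,0,0.5],[0,0,0,0,0,0,0.5],[0,0,0,0,0,0,0.5],[0,0,0,0,0,0,0.5],[0,0,0,0,0,0,0.5]]]' 6 >/dev/null
python3 -c "
from h import *
st()
plan([.5101,.1502,.0376],-3.66,5,.5)"
```

```text
t 10.93 p [0.4895 0.1063 0.0385] yawY [9.314e-01 3.640e-01 5.000e-04] z [ 5.e-04  1.e-04 -1.e+00] F [-0.2  1.3  4. ] w 0.0618 q [-0.01  0.7   1.89  0.    0.56 -0.38]
dist/row 0.0097 turn/row -5.0
[[0.0067, 0.007, 0.0002, 0, 0, 5.0, 0.5], [0.0073, 0.0064, 0.0002, 0, 0, 5.0, 0.5], [0.0078, 0.0058, 0.0002, 0, 0, 5.0, 0.5], [0.0083, 0.0051, 0.0002, 0, 0, 5.0, 0.5], [0.0087, 0.0043, 0.0002, 0, 0, 5.0, 0.5]]
```

Then release, lift, and move back to a viewing pose.

```bash
python3 -m pendant '[[[0.0067,0.007,0,0,0,5,0.5],[0.0073,0.0064,0,0,0,5,0.5],[0.0078,0.0058,0,0,0,5,0.5],[0.0083,0.0051,0,0,0,5,0.5],[0.0087,0.0043,0,0,0,5,0.5]]]'
python3 -m pendant '[[[0,0,0,0,0,0,0.5],[0,0,0,0,0,0,0.5],[0,0,0,0,0,0,0.5],[0,0,0,0,0,0,1],[0,0,0,0,0,0,1]]]' 
python3 -m pendant '[[[0,0,0,0,0,0,1],[0,0,-0.025,0,0,0,1],[-0.01,0,-0.03,0,0,0,1],[-0.015,0,-0.03,0,0,0,1],[-0.015,0,-0.03,0,0,0,1]]]'>/dev/null
python3 -m pendant '[[[-0.005,0,-0.03,0,0,0,1],[-0.005,0,0,0,0,0,1],[0,0,0,0,0,0,1],[0,0,0,0,0,0,1],[0,0,0,0,0,0,1]]]'>/dev/null
python3 - <<'E'
from h import *
import pickle
st();c=cam('wrist');pickle.dump(c,open('w3.pkl','wb'))
for p in[(.5139,.2101,.032),(.5177,.27,.032),(.5101,.1502,.032)]:print(proj(c,p))
i=c['img'][:,:,::-1];cv2.imwrite('pics/w3.png',cv2.resize(i[0:220,200:460],(709,600),interpolation=3))
E
```

```text
time: 11.55
position: [0.5095, 0.1497, 0.0384]
tool_rot: [0.73, 0.683, -0.001, 0.0]
ft_force: [-1.9, -3.3, 5.1]
grip_width: 0.0619
grip_force: 6.0
time: 12.18
position: [0.5095, 0.1498, 0.0376]
tool_rot: [0.729, 0.684, -0.001, -0.0]
ft_force: [-0.4, 0.6, 0.1]
grip_width: 0.0746
grip_force: 0.0
t 13.43 p [0.5061 0.1005 0.182 ] yawY [ 0.998  -0.0634 -0.0022] z [-2.2e-03  1.0e-04 -1.0e+00] F [ 0.3 -0.7 -0.4] w 0.0873 q [-0.02  0.46  1.76  0.    0.93  0.04]
[317.83206974  72.0089963 ]
[317.87581595  -2.79705633]
[317.79263327 139.44540929]
```

View pics/w3.png

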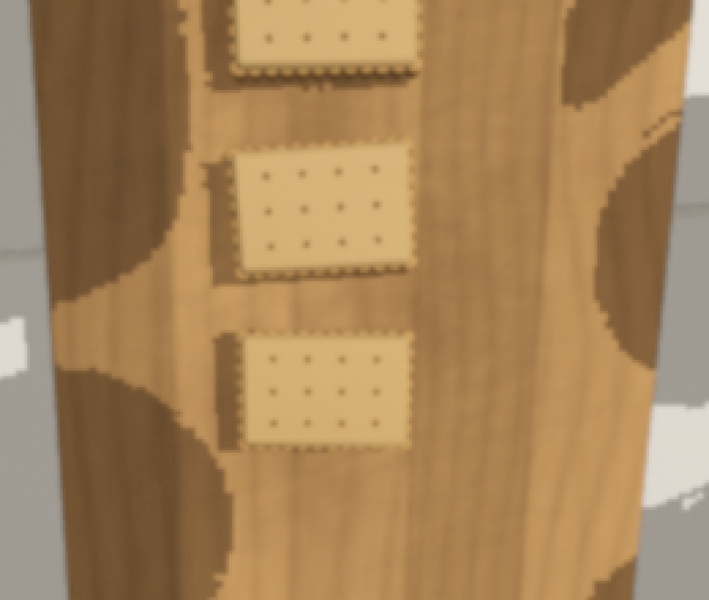

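Run:
```python
from h import *
import pickle
c=pickle.load(open('w3.pkl','rb'));f=lambda u,v:pix(c,200+u/2.727,v/2.727,.032)[:2]
b=np.mean([f(*p) for p in[(267,176),(302,174),(338,171),(375,169),(269,211),(305,210),(341,208),(376,205),(271,246),(307,244),(342,242),(377,240)]],0)
cc=f(324.5,391.5);s=(f(324.5,359)-f(324.5,423))/2;a3=f(328,38)
Y=np.array([.0635,.998])
print('b',b,'c',cc,'a',a3+np.linalg.norm(s)*Y,'rowspace',np.linalg.norm(s),'bc',(b-cc)@Y,'ab',(a3-b)@Y+np.linalg.norm(s))
plan([.5139,.2095,.10],-3.66,5,1)
```

```text
b [0.51405302 0.20639231] c [0.51100422 0.1462669 ] a [0.51967821 0.26804483] rowspace 0.011052766515786398 bc 0.060198758213271454 ab 0.061886008024400384
dist/row 0.0273 turn/row -0.0
[[0.0218, 0.0001, 0.0164, 0, 0, 0.0, 1], [0.0218, 0.0001, 0.0164, 0, 0, 0.0, 1], [0.0218, 0.0001, 0.0164, 0, 0, 0.0, 1], [0.0218, 0.0001, 0.0164, 0, 0, 0.0, 1], [0.0218, 0.0001, 0.0164, 0, 0, 0.0, 1]]
```

```bash
python3 -m pendant '[[[0.0215,0,0.0164,0,0,0,1],[0.0215,0,0.0164,0,0,0,1],[0.0215,0,0.0164,0,0,0,1],[0.0215,0,0.0164,0,0,0,1],[0.0215,0,0.0164,0,0,0,1]]]' >/dev/null
python3 -m pendant '[[[0,0,0.02,0,0,0,1],[0,0,0.02,0,0,0,1],[0,0,0.015,0,0,0,1],[0,0,0.007,0,0,0,1],[0,0,0,0,0,0,0.5]]]' 6 
python3 -m pendant '[[[0,0,0,0,0,0,0.5],[0,0,0,0,0,0,0.5],[0,0,0,0,0,0,0.5],[0,0,0,0,0,0,0.5],[0,0,0,0,0,0,0.5]]]' 12 
python3 -m pendant '[[[0,0,0,0,0,0,1],[0,0,0,0,0,0,1],[0,0,0,0,0,0,1],[0,0,-0.035,0,0,0,1],[-0.015,0,-0.03,0,0,0,1]]]'
python3 -m pendant '[[[-0.03,0,-0.03,0,0,0,1],[-0.03,0,-0.03,0,0,0,1],[-0.02,0,-0.02,0,0,0,1],[0,0,0,0,0,0,1],[0,0,0,0,0,0,1]]]'>/dev/null
python3 - <<'E'
from h import *
import pickle
st();c=cam('wrist');pickle.dump(c,open('w4.pkl','wb'))
i=c['img'][:,:,::-1];cv2.imwrite('pics/w4.png',cv2.resize(i[0:200,220:420],(600,600),interpolation=3))
E
```

```text
time: 14.72
position: [0.5135, 0.2075, 0.0387]
tool_rot: [0.729, 0.684, -0.0, -0.0]
ft_force: [0.0, 0.7, -0.8]
grip_width: 0.0828
grip_force: 0.0
time: 15.35
position: [0.514, 0.2077, 0.0396]
tool_rot: [0.729, 0.684, 0.0, 0.0]
ft_force: [0.2, -0.1, 5.1]
grip_width: 0.0616
grip_force: 11.8
time: 15.98
position: [0.5125, 0.1931, 0.1044]
tool_rot: [0.729, 0.685, -0.0, -0.0]
ft_force: [0.2, -0.1, -0.0]
grip_width: 0.0868
grip_force: 0.0
t 16.6 p [0.5069 0.1133 0.1833] yawY [ 0.998  -0.0639 -0.0014] z [-1.4e-03  4.0e-04 -1.0e+00] F [ 0.8  0.8 -0.8] w 0.0871 q [0.   0.46 1.75 0.   0.94 0.07]
```

View pics/w4.png

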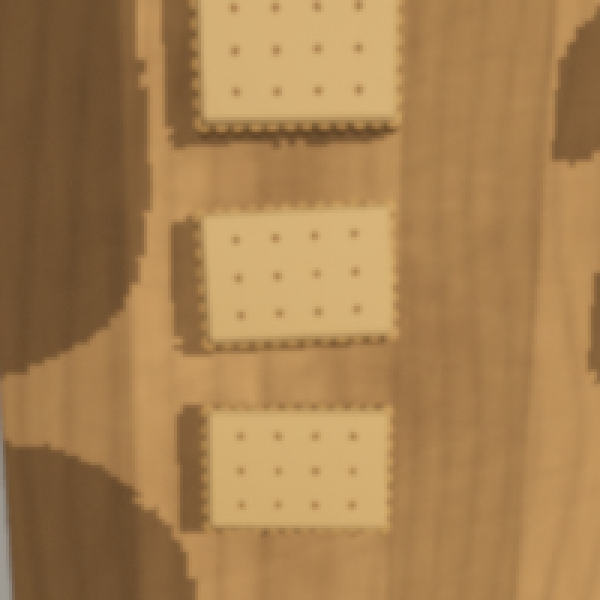

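Run:
```python
from h import *
import pickle
c=pickle.load(open('w4.pkl','rb'));f=lambda u,v:pix(c,220+u/3,v/3,.032)[:2]
a,b,cc=f(297,49),f(296.8,274.7),f(296.5,471)
Y=np.array([.0635,.998]);X=np.array([.998,-.0635])
print(a,b,cc,'ab',(a-b)@Y,'bc',(b-cc)@Y,'dx',(a-b)@X,(b-cc)@X,'proj b z0',b)
plan([.5139,.2085,.10],-0.8,5,1)
```

```text
[0.51881277 0.26838514] [0.51487096 0.20617528] [0.51102695 0.1461531 ] ab 0.06233574233481464 bc 0.060146231487495955 dx -1.640251263388698e-05 2.4915362993669822e-05 proj b z0 [0.51487096 0.20617528]
dist/row 0.0253 turn/row 0.57
[[0.0191, 0.0002, 0.0166, 0, 0, -0.57, 1], [0.019, 0.0004, 0.0166, 0, 0, -0.57, 1], [0.019, 0.0006, 0.0166, 0, 0, -0.57, 1], [0.019, 0.0008, 0.0166, 0, 0, -0.57, 1], [0.019, 0.001, 0.0166, 0, 0, -0.57, 1]]
```

```bash
python3 -m pendant '[[[0.0187,0.0002,0.0166,0,0,-0.58,1],[0.0187,0.0004,0.0166,0,0,-0.58,1],[0.0187,0.0004,0.0166,0,0,-0.58,1],[0.0187,0.0004,0.0166,0,0,-0.58,1],[0.0187,0.0004,0.0166,0,0,-0.58,1]]]' >/dev/null
python3 -m pendant '[[[0,0,0.02,0,0,0,1],[0,0,0.02,0,0,0,1],[0,0,0.015,0,0,0,1],[0,0,0.008,0,0,0,1],[0,0,0,0,0,0,0.5]]]' 6 
python3 -m pendant '[[[0,0,0,0,0,0,0.5],[0,0,0,0,0,0,0.5],[0,0,0,0,0,0,0.5],[0.0005,0,0,0,0,1.5,0.5],[0.0005,0,0,0,0,1.5,0.5]]]' 8 
python3 -m pendant '[[[0,0,0,0,0,0,0.5],[0,0,0,0,0,0,1],[0,0,0,0,0,0,1],[0,0,0,0,0,0,1],[0,0,-0.03,0,0,0,1]]]'
python3 -c "
from h import *
st()
plan([.475,-.45,.20],-11.5,15,1,([.514,.207,.07],-3.7))"
```

```text
time: 17.9
position: [0.5132, 0.2062, 0.0376]
tool_rot: [0.712, 0.702, -0.0, -0.0]
ft_force: [-0.5, -0.2, 0.5]
grip_width: 0.0827
grip_force: 0.0
time: 18.52
position: [0.5139, 0.207, 0.0387]
tool_rot: [0.73, 0.683, 0.0, 0.0]
ft_force: [-0.4, -2.0, 5.4]
grip_width: 0.0616
grip_force: 8.0
time: 19.15
position: [0.5115, 0.2068, 0.0663]
tool_rot: [0.73, 0.683, -0.002, -0.002]
ft_force: [-0.0, 0.1, 0.2]
grip_width: 0.0856
grip_force: 0.0
t 19.15 p [0.5115 0.2068 0.0663] yawY [ 0.9978 -0.0658 -0.0056] z [-0.0057 -0.001  -1.    ] F [-0.   0.1  0.2] w 0.0856 q [0.18 0.68 1.74 0.   0.72 0.25]
dist/row 0.0447 turn/row -0.52
[[-0.0439, 0.0002, -0.0087, 0, 0, 0.52, 1], [-0.0439, 0.0006, -0.0087, 0, 0, 0.52, 1], [-0.0439, 0.001, -0.0087, 0, 0, 0.52, 1], [-0.0439, 0.0014, -0.0087, 0, 0, 0.52, 1], [-0.0438, 0.0018, -0.0087, 0, 0, 0.52, 1]]
[[-0.0438, 0.0022, -0.0087, 0, 0, 0.52, 1], [-0.0438, 0.0026, -0.0087, 0, 0, 0.52, 1], [-0.0438, 0.003, -0.0087, 0, 0, 0.52, 1], [-0.0437, 0.0034, -0.0087, 0, 0, 0.52, 1], [-0.0437, 0.0038, -0.0087, 0, 0, 0.52, 1]]
[[-0.0437, 0.0042, -0.0087, 0, 0, 0.52, 1], [-0.0436, 0.0046, -0.0087, 0, 0, 0.52, 1], [-0.0436, 0.005, -0.0087, 0, 0, 0.52, 1], [-0.0435, 0.0054, -0.0087, 0, 0, 0.52, 1], [-0.0435, 0.0058, -0.0087, 0, 0, 0.52, 1]]
```

```bash
python3 -m pendant '[[[-0.015,0,-0.03,0,0,0,1],[-0.03,0,-0.03,0,0,0,1],[-0.03,0,-0.03,0,0,0,1],[-0.02,0,-0.025,0,0,0,1],[0,0,0,0,0,0,1]]]'>/dev/null
python3 - <<'E'
from h import *
import pickle
st();c=cam('wrist');pickle.dump(c,open('w5.pkl','wb'))
E
python3 -m pendant '[[[-0.056,0.002,0,0,0,0.7,1],[-0.056,0.002,0,0,0,0.8,1],[-0.056,0.002,0,0,0,0.8,1],[-0.056,0.002,0,0,0,0.8,1],[-0.056,0.003,0,0,0,0.8,1]]]'>/dev/null
python3 -m pendant '[[[-0.056,0.004,0,0,0,0.8,1],[-0.056,0.004,0,0,0,0.8,1],[-0.056,0.005,0,0,0,0.8,1],[-0.056,0.006,0,0,0,0.8,1],[-0.056,0.007,0,0,0,0.7,1]]]'>/dev/null
python3 -m pendant '[[[0,0,0,0,0,0,1],[0,0,0,0,0,0,1],[0,0,0,0,0,0,1],[0,0,0,0,0,0,1],[0,0,0,0,0,0,1]]]'>/dev/null
python3 - <<'E'
from h import *
import pickle
st();c=cam('wrist');pickle.dump(c,open('w6.pkl','wb'))
m=np.zeros((600,800,3),np.uint8);b=pickle.load(open('w5.pkl','rb'))['img'][:,:,::-1];i=c['img'][:,:,::-1]
m[:,:400]=cv2.resize(b[0:200,250:383],(400,600),interpolation=3);m[:,402:]=cv2.resize(i[0:210,250:390],(398,597),interpolation=3)[:600] if 0 else cv2.resize(i[0:200,250:383],(400,600),interpolation=3)[:,:398]
cv2.imwrite('pics/m6.png',m)
print([proj(c,p) for p in[(.4746,-.3423,.003)]])
E
```

```text
t 19.77 p [0.5085 0.1113 0.1847] yawY [ 0.9977 -0.0679  0.0042] z [ 4.2e-03  1.0e-04 -1.0e+00] F [-0.5  0.1 -0.2] w 0.0867 q [0.   0.45 1.75 0.   0.94 0.07]
t 21.7 p [ 0.4734 -0.4472  0.1832] yawY [ 9.800e-01 -1.992e-01  1.000e-04] z [ 1.e-04 -0.e+00 -1.e+00] F [-0.3 -0.4 -0.3] w 0.0869 q [-0.93  0.62  1.41  0.    1.11 -0.73]
[array([296.90632404,  84.02431284])]
```

View pics/m6.png

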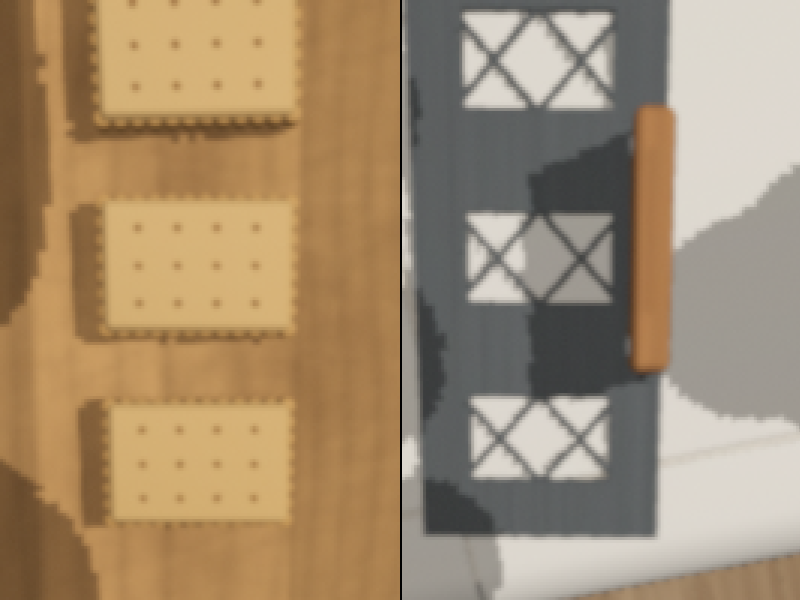

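Run:
```python
from h import *
import pickle
c=pickle.load(open('w5.pkl','rb'));f=lambda u,v,z:pix(c,250+u/3.0075,v/3,z)[:2]
a,b,d=f(196,44,.032),f(196.5,265.5,.032),f(198,464,.032);Y=np.array([.0645,.9979]);X=np.array([.9979,-.0645])
print(a,b,d,'ab',(a-b)@Y,'bc',(b-d)@Y,'dx',(a-b)@X,(b-d)@X)
c=pickle.load(open('w6.pkl','rb'))
W=[f(*p,.003) for p in((136,59),(138,258),(138,438))];print('win',W,np.linalg.norm(W[0]-W[1]),np.linalg.norm(W[2]-W[1]))
d=W[0]-W[2];yw=np.degrees(np.arctan2(d[1],d[0]))-90;print('yaw',yw)
s=W[1];X=np.array([np.cos(np.radians(yw)),np.sin(np.radians(yw))]);print('grip from win',s+.036*X,'seen',f(249,238,.046))
plan([*(s+.036*X),.12],yw,5,1)
```

```text
[0.51858417 0.2683086 ] [0.51449775 0.2071957 ] [0.51077705 0.14645479] ab 0.06124813472234879 bc 0.060853336490743266 dx 0.0001360612131660691 -0.00020490677120418383
win [array([ 0.48550251, -0.28509948]), array([ 0.47319062, -0.34392713]), array([ 0.46034787, -0.40219883])] 0.06010220243875806 0.05967014818196235
yaw -12.123723784721037
grip from win [ 0.50838769 -0.35148798] seen [ 0.50766803 -0.35001318]
dist/row 0.024 turn/row -0.12
[[0.0202, 0.003, 0.0127, 0, 0, 0.12, 1], [0.0202, 0.003, 0.0127, 0, 0, 0.12, 1], [0.0202, 0.003, 0.0127, 0, 0, 0.12, 1], [0.0202, 0.0029, 0.0127, 0, 0, 0.12, 1], [0.0202, 0.0029, 0.0127, 0, 0, 0.12, 1]]
```

Run:
```python
from h import *
import pickle
c=pickle.load(open('w1.pkl','rb'))
L=[pix(c,*p,.097)[:2] for p in((450,170),(419,170),(481,170),(450,139),(450,202))];print(np.round(L,3))
t=cam('top');print('top',pix(t,431,162,.097))
y=np.radians(-12.1);Y=np.array([np.cos(y),np.sin(y)]);X=np.array([-Y[1],Y[0]]);g=np.array([.508,-.3507])
print('orange in tool y,x:',(L[0]-g)@Y,(L[0]-g)@X)
```

```text
[[ 0.619 -0.365]
 [ 0.585 -0.361]
 [ 0.653 -0.37 ]
 [ 0.62  -0.331]
 [ 0.618 -0.402]]
top [ 0.61120363 -0.36207768  0.097     ]
orange in tool y,x: 0.11148732986940024 0.009222105635163255
```

Run:
```python
from h import *
import pickle
plan([.4796,-.3446,.10],-12.1,5,1)
c=pickle.load(open('w1.pkl','rb'));print([np.round(pix(c,*p,.04)[:2],3) for p in((188,110),(228,110))])
```

```text
dist/row 0.0265 turn/row -0.12
[[0.0205, -0.0029, 0.0167, 0, 0, 0.12, 1], [0.0204, -0.0029, 0.0167, 0, 0, 0.12, 1], [0.0204, -0.003, 0.0167, 0, 0, 0.12, 1], [0.0204, -0.003, 0.0167, 0, 0, 0.12, 1], [0.0204, -0.003, 0.0167, 0, 0, 0.12, 1]]
[array([ 0.322, -0.259]), array([ 0.371, -0.265])]
```

```bash
python3 -m pendant '[[[0.0205,-0.003,0.0167,0,0,0.12,1],[0.0205,-0.003,0.0167,0,0,0.12,1],[0.0205,-0.003,0.0167,0,0,0.12,1],[0.0205,-0.003,0.0167,0,0,0.12,1],[0.0205,-0.003,0.0167,0,0,0.12,1]]]' >/dev/null
python3 -m pendant '[[[0,0,0.02,0,0,0,1],[0,0,0.02,0,0,0,1],[0,0,0.02,0,0,0,1],[0,0,0.012,0,0,0,1],[0,0,0,0,0,0,1]]]' 
python3 -m pendant '[[[0,-0.008,0,0,0,0,1],[0,-0.008,0,0,0,0,1],[0,-0.008,0,0,0,0,1],[0,-0.008,0,0,0,0,1],[0,-0.008,0,0,0,0,1]]]' 
python3 -c "
from h import *
st()"
```

```text
time: 23.05
position: [0.479, -0.3443, 0.0269]
tool_rot: [0.778, 0.628, -0.0, -0.001]
ft_force: [-0.1, 0.8, 0.1]
grip_width: 0.0873
grip_force: 0.0
time: 23.68
position: [0.4402, -0.3367, 0.028]
tool_rot: [0.778, 0.628, 0.0, 0.001]
ft_force: [1.7, -0.6, 2.3]
grip_width: 0.0868
grip_force: 0.9
t 23.68 p [ 0.4402 -0.3367  0.028 ] yawY [ 0.9775 -0.2108  0.0015] z [ 0.0013 -0.0013 -1.    ] F [ 1.7 -0.6  2.3] w 0.0868 q [-0.85  0.75  1.75  0.    0.64 -0.64]
```

```bash
python3 -m pendant '[[[0,0.0125,0,0,0,0,1],[0,0.0125,0,0,0,0,1],[0,0.0115,0,0,0,0,1],[0,0,0.001,0,0,0,0.6],[0,0,0,0,0,0,0.4]]]' 50
python3 -m pendant '[[[0,0,0,0,0,0,0.05],[0,0,0,0,0,0,0.05],[0,0,0,0,0,0,0.05],[0,0,0,0,0,0,0.05],[0,0,0,0,0,0,0.05]]]' 50
python3 -m pendant '[[[0,0,0,0,0,0,0.05],[0,0,0,0,0,0,0.05],[0,0,0,0,0,0,0.05],[0,0,0,0,0,0,0.05],[0,0,0,0,0,0,0.05]]]' 50
python3 -c "
from h import *
st()"
```

```text
time: 24.3
position: [0.4756, -0.3434, 0.0262]
tool_rot: [0.778, 0.628, -0.0, -0.001]
ft_force: [-0.5, -0.3, 0.3]
grip_width: 0.0743
grip_force: 0.0
time: 24.92
position: [0.4759, -0.344, 0.0266]
tool_rot: [0.778, 0.628, 0.0, 0.0]
ft_force: [0.4, -0.1, -0.1]
grip_width: 0.0247
grip_force: 0.0
time: 25.55
position: [0.4759, -0.3439, 0.0266]
tool_rot: [0.778, 0.628, -0.0, -0.0]
ft_force: [-0.4, 0.3, -0.2]
grip_width: 0.0119
grip_force: 50.0
t 25.55 p [ 0.4759 -0.3439  0.0266] yawY [ 9.776e-01 -2.105e-01 -1.000e-04] z [-0.  0. -1.] F [-0.4  0.3 -0.2] w 0.0119 q [-0.82  0.78  1.67 -0.    0.7  -0.6 ]
```

```bash
python3 -m pendant '[[[0,0,-0.01,0,0,0,0.05],[0,0,-0.03,0,0,0,0.05],[0,0,-0.045,0,0,0,0.05],[0,0,-0.045,0,0,0,0.05],[0,0,-0.04,0,0,0,0.05]]]' 50
python3 -m pendant '[[[0,0,0,0,0,0,0.05],[0,0,0,0,0,0,0.05],[0,0,0,0,0,0,0.05],[0,0,0,0,0,0,0.05],[0,0,0,0,0,0,0.05]]]' 50
python3 - <<'E'
from h import *
import pickle
st();c=cam('wrist');pickle.dump(c,open('w7.pkl','wb'))
cv2.imwrite('pics/w7.png',cv2.resize(c['img'][0:300,120:420,::-1],(600,600),interpolation=3))
plan([.5504,.2049,.195],-3.67,15,.05)
E
```

```text
time: 26.18
position: [0.4758, -0.3437, 0.1986]
tool_rot: [0.778, 0.628, 0.0, 0.0]
ft_force: [1.0, -1.3, -1.9]
grip_width: 0.0119
grip_force: 50.0
time: 26.8
position: [0.4756, -0.3437, 0.1956]
tool_rot: [0.778, 0.628, -0.0, -0.001]
ft_force: [-0.1, 0.8, -0.5]
grip_width: 0.0118
grip_force: 50.0
t 26.8 p [ 0.4756 -0.3437  0.1956] yawY [ 0.9776 -0.2106 -0.0014] z [-0.0012  0.0013 -1.    ] F [-0.1  0.8 -0.5] w 0.0118 q [-0.82  0.52  1.57  0.    1.05 -0.6 ]
dist/row 0.0369 turn/row 0.57
[[0.0368, -0.0028, 0.0001, 0, 0, -0.57, 0.05], [0.0368, -0.0025, 0.0001, 0, 0, -0.57, 0.05], [0.0369, -0.0021, 0.0001, 0, 0, -0.57, 0.05], [0.0369, -0.0017, 0.0001, 0, 0, -0.57, 0.05], [0.0369, -0.0014, 0.0001, 0, 0, -0.57, 0.05]]
[[0.0369, -0.001, 0.0001, 0, 0, -0.57, 0.05], [0.0369, -0.0007, 0.0001, 0, 0, -0.57, 0.05], [0.0369, -0.0003, 0.0001, 0, 0, -0.57, 0.05], [0.0369, 0.0001, 0.0001, 0, 0, -0.57, 0.05], [0.0369, 0.0004, 0.0001, 0, 0, -0.57, 0.05]]
[[0.0369, 0.0008, 0.0001, 0, 0, -0.57, 0.05], [0.0369, 0.0012, 0.0001, 0, 0, -0.57, 0.05], [0.0369, 0.0015, 0.0001, 0, 0, -0.57, 0.05], [0.0369, 0.0019, 0.0001, 0, 0, -0.57, 0.05], [0.0368, 0.0023, 0.0001, 0, 0, -0.57, 0.05]]
```

View pics/w7.png

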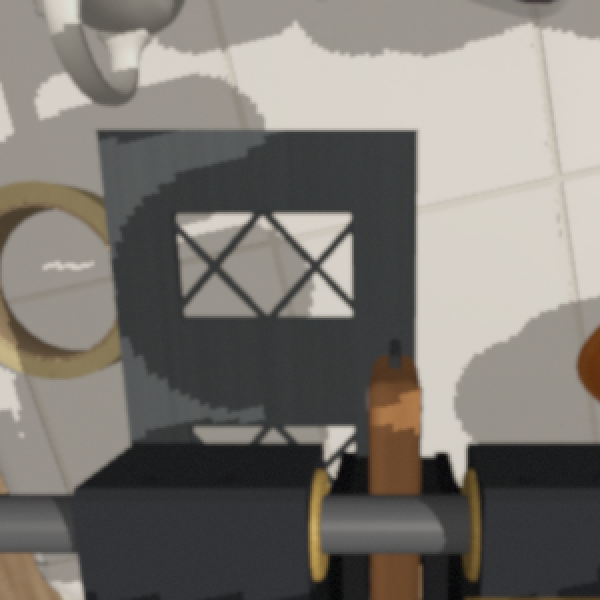

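```bash
python3 - <<'E'
from h import *
import pickle
c=pickle.load(open('w7.pkl','rb'));T=np.array(c['T_tool_cam']);K=c['intrinsics']
def g(u,v,z=.0236):
    d=T[:3,:3]@np.linalg.inv(K)@[120+u/2,v/2,1];return (T[:3,3]+d*(z-T[2,3])/d[2])[:2]*1000
for p in[(98,131),(417,130),(176,213),(352,212),(354,316),(183,316),(132,440)]:print(p,np.round(g(*p),1))
print('window mean',np.mean([g(*p) for p in[(176,213),(352,212),(354,316),(183,316)]],0),'expected 60,-36; plate corners expected (95,-78),(95,6)')
E
python3 -m pendant '[[[0.02,-0.0016,0,0,0,-0.57,0.05],[0.035,-0.0025,0,0,0,-0.57,0.05],[0.037,-0.002,0,0,0,-0.57,0.05],[0.037,-0.002,0,0,0,-0.57,0.05],[0.037,-0.0015,0,0,0,-0.57,0.05]]]' 50 >/dev/null
python3 -m pendant '[[[0.037,-0.001,0,0,0,-0.57,0.05],[0.037,-0.001,0,0,0,-0.57,0.05],[0.037,-0.0005,0,0,0,-0.57,0.05],[0.037,0,0,0,0,-0.57,0.05],[0.037,0.0005,0,0,0,-0.57,0.05]]]' 50 >/dev/null
python3 -m pendant '[[[0.037,0.001,0,0,0,-0.57,0.05],[0.037,0.001,0,0,0,-0.57,0.05],[0.037,0.0015,0,0,0,-0.57,0.05],[0.037,0.002,0,0,0,-0.57,0.05],[0.037,0.002,0,0,0,-0.57,0.05]]]' 50 >/dev/null
python3 -m pendant '[[[0.01,0.001,0,0,0,0,0.05],[0,0,0,0,0,0,0.05],[0,0,0,0,0,0,0.05],[0,0,0,0,0,0,0.05],[0,0,0,0,0,0,0.05]]]' 50
python3 -c "
from h import *
st()"
```

```text
(98, 131) [ 94.5 -77. ]
(417, 130) [94.8  6.4]
(176, 213) [ 74.  -58.4]
(352, 212) [ 74.3 -11. ]
(354, 316) [ 46.3 -10.8]
(183, 316) [ 46.3 -58.8]
(132, 440) [  9.9 -76.8]
window mean [ 60.22269065 -34.74951257] expected 60,-36; plate corners expected (95,-78),(95,6)
time: 29.35
position: [0.5484, 0.1969, 0.1966]
tool_rot: [0.729, 0.684, -0.0, -0.0]
ft_force: [0.7, -0.2, -1.9]
grip_width: 0.0115
grip_force: 50.0
t 29.35 p [0.5484 0.1969 0.1966] yawY [ 9.979e-01 -6.420e-02 -1.000e-04] z [-1.e-04 -1.e-04 -1.e+00] F [ 0.7 -0.2 -1.9] w 0.0115 q [ 0.15  0.52  1.58 -0.    1.05  0.22]
```

```bash
python3 -m pendant '[[[0.004,0.0005,0.02,0,0,0,0.05],[0.004,0.0002,0.03,0,0,0,0.05],[0,0,0.03,0,0,0,0.05],[0,0,0.02,0,0,0,0.05],[0,0,0.01,0,0,0,0.05]]]' 50 >/dev/null
python3 -m pendant '[[[0,0,0.007,0,0,0,0.05],[0,0,0.004,0,0,0,0.05],[0,0,0,0,0,0,0.05],[0,0,0,0,0,0,0.05],[0,0,0,0,0,0,0.05]]]' 50 
python3 -c "
from h import *
st()"
```

```text
time: 30.6
position: [0.5498, 0.2058, 0.076]
tool_rot: [0.729, 0.685, 0.0, 0.0]
ft_force: [-0.2, -0.4, -1.7]
grip_width: 0.0115
grip_force: 50.0
t 30.6 p [0.5498 0.2058 0.076 ] yawY [ 9.98e-01 -6.28e-02  9.00e-04] z [ 9.e-04  2.e-04 -1.e+00] F [-0.2 -0.4 -1.7] w 0.0115 q [0.17 0.69 1.65 0.   0.79 0.23]
```

```bash
python3 -m pendant '[[[-0.0005,0,0.004,0,0,0,0.05],[0,0,0.0034,0,0,0,0.05],[0,0,0,0,0,0,0.05],[0,0,0,0,0,0,0.05],[0,0,0,0,0,0,0.05]]]' 50
python3 - <<'E'
from h import *
import pickle
st();c=cam('wrist');pickle.dump(c,open('w8.pkl','wb'));t=cam('top');s=cam('scene')
m=np.zeros((600,800,3),np.uint8)
m[:,:440]=cv2.resize(c['img'][30:230,170:317,::-1],(440,600),interpolation=3)
m[:300,445:]=cv2.resize(t['img'][150:225,195:284,::-1],(355,300),interpolation=3)
p=proj(s,(.515,.207,.04)).astype(int)
m[305:,445:]=cv2.resize(s['img'][p[1]-30:p[1]+30,p[0]-36:p[0]+36,::-1],(355,295),interpolation=3)
cv2.imwrite('pics/m8.png',m)
E
```

```text
time: 31.22
position: [0.5496, 0.2053, 0.0682]
tool_rot: [0.729, 0.685, 0.0, 0.0]
ft_force: [-0.1, -0.2, -1.4]
grip_width: 0.0115
grip_force: 50.0
t 31.23 p [0.5496 0.2053 0.0682] yawY [ 9.98e-01 -6.28e-02  2.00e-04] z [ 2.e-04  0.e+00 -1.e+00] F [-0.1 -0.2 -1.4] w 0.0115 q [0.17 0.71 1.66 0.   0.78 0.23]
```

View pics/m8.png

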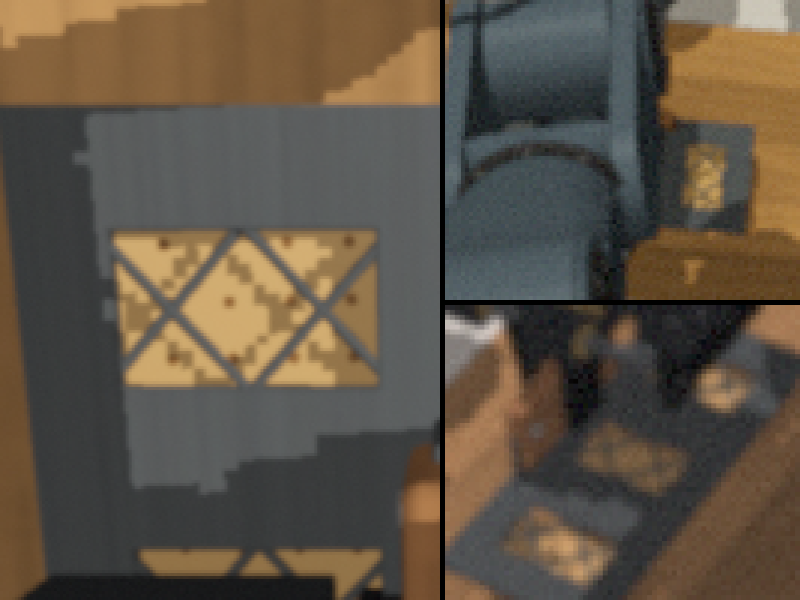

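Run:
```python
from h import *
import pickle
c=pickle.load(open('w8.pkl','rb'));f=lambda u,v,z:pix(c,170+u/2.993,30+v/3,z)[:2]
W=np.array([f(*p,.0446) for p in[(112,231),(377,231),(379,386),(125,386)]]);w=W.mean(0)
H=np.mean([f(163,243,.032),f(348,241,.032),f(173,357,.032),f(353,356,.032)],0);H2=f(259.5,300.3,.032)
X=np.array([.0628,.998]);Y=np.array([.998,-.0628])
print('win',w,'hole',H,H2,'biscuit minus window: tool x',(H-w)@X,(H2-w)@X,'tool y',(H-w)@Y,(H2-w)@Y)
print('2nd window top edge',f(260,550,.0446),'1st/2nd hole of b row1',f(185,550,.032))
```

```text
win [0.51852763 0.26711926] hole [0.51834179 0.26861713] [0.51837694 0.2685733 ] biscuit minus window: tool x 0.001483204408513553 0.001441666043256547 tool y -0.0002795359499617963 -0.0002417005073569202
2nd window top edge [0.51563878 0.22134209] 1st/2nd hole of b row1 [0.49717126 0.21877108]
```

```bash
python3 -m pendant '[[[0.0003,0,0,0,0,0,0.05],[0,0,0,0,0,0,0.05],[0,0,0,0,0,0,0.05],[0,0,0,0,0,0,0.05],[0,0,0,0,0,0,0.05]]]' 50 && python3 -c "
from rig import hand_in
print(hand_in())"
```

```text
time: 32.0
position: [0.5496, 0.2055, 0.0681]
tool_rot: [0.729, 0.685, 0.0, 0.0]
ft_force: [-0.7, -0.5, -1.3]
grip_width: 0.0116
grip_force: 50.0
the job is handed in; nothing more can be done
None
```

I handed the job in at 32 s: the biscuits are in a straight row spaced within about 1.5 mm of the windows, and the arm is holding the stencil level and still about 9.6 mm above them. I dragged the stencil about 3 cm before gripping it, to clear the orange jar. I measured window-to-biscuit alignment only at biscuit_a (about 1.5 mm off centre); the middle was partly visible and biscuit_c was not measured in the final view.

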